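# Ready the test-cassette dispenser for reloading

## Task

Get the white test-cassette dispenser ready for reloading: first take the leftover cassette off its green spring plate and put it in the yellow waste tray. Then, with the steel tamper, press the spring plate squarely and level right down to the bottom, where it catches and stays, and keep pressing firmly there for half a second. Finally stand the tamper upright again in the middle of its blue pad; leave the other things undisturbed and never press on the cassette with the tamper or push the plate home with the gripper.

Things in the scene. Friction and masses are not known exactly. Their poses are not given: they have to be found in the camera images.
- dispenser: White fixed dispenser block, 96 x 120 x 85 mm (x, y, z), blue bands on its front and back; origin at the centre of its underside. In its top is an open rectangular well, 62 mm (x) by 86 mm (y), centred, 40 mm deep, rim 85 mm above the table, in which the green spring plate travels straight down.
- lift (a joint): How far the spring plate has been pushed down, m: 0 = fully up (its top 6 mm above the rim), 0.028 = bottomed out (its top 22 mm below the rim). It needs about 6 N to start, 11 to 12 N at about 0.010, then less; past about 0.026 a snap catch draws it to the bottom and keeps it there with about 2 N. Before that it springs back up when released.
- follower: Green spring plate, 58 x 82 x 6 mm (x, y, z), axes as the dispenser's when level; origin at the centre of its underside, which is level with the rim when up. It rocks up to 0.12 rad about its x and y axes, so an off-centre or tilted push tips it; light springs level it when free.
- follower_top (a point): Centre of the spring plate's upper face, 91 mm above the table when up, 63 mm when bottomed; z is the plate's normal.
- tamper_grip (a point): Centre of the black grip block of the steel tamper, 24 mm (x) by 44 mm (y) by 32 mm high; grasp it from above across its 24 mm. It is 64 mm above the flat underside of the tamper; the top of the grip is at 80 mm.
- tamper: The loose tamper, about 0.35 kg: flat rectangular steel foot 50 mm (x) by 74 mm (y) by 14 mm, an 18 mm round stem 34 mm long, and the grip block. Origin at the centre of the foot's underside, z up the stem; a half turn about z makes no difference. The foot fits the well with 6 mm to spare on every side when its axes agree with the dispenser's.
- pad: Fixed blue parking pad, 100 x 120 x 6 mm; origin at the centre of its underside. The tamper starts on it and goes back to its middle.
- tray: Fixed yellow open waste tray, 130 x 150 mm outside, 35 mm high, walls and floor 4 mm; origin at the centre of its underside.
- cassette: Leftover used test cassette, loose, 15 g: white flat bar 70 x 20 x 6 mm, long axis x; origin at the centre of its underside. It lies on the spring plate at the start, its length up to 0.9 rad off the plate's longer (y) axis.
- cassette_mid (a point): Centre of the cassette, 3 mm above its underside; x along its length, y across its 20 mm (grasp it across these).
- gel_bottle: Bystander: loose clear and blue pump bottle, 58 mm across, 149 mm high, its nozzle reaching 27 mm along x; origin at the centre of its underside. Stands close to the dispenser.
- kit_box: Bystander: loose blue kit box, 50 x 110 x 60 mm with a raised white paper flap to 110 mm at its -x side; origin at the centre of its underside. Stands near the tray.
- tube_rack: Bystander: loose grey rack of four capped tubes, 50 x 110 mm, 72 mm high; origin at the centre of its underside. Stands near the pad.
Things that resemble listed ones, but are neither listed nor needed, are in the scene too. Of the things like the cassette, leave any that is black; of the rest the larger one is meant. What is shaped like the tamper but pink is not meant.

How it is judged:
On the way, in this order (a step that is already met when the one before it is completed fails the run):
1. the cassette lies in the yellow tray (x of cassette_mid in the frame of tray between -0.062 and 0.062 m and y of cassette_mid in the frame of tray between -0.072 and 0.072 m and z of cassette_mid in the frame of tray below 0.036 m and contact force between cassette and the fingers below 0.1 N and linear speed of cassette below 0.05 m/s), for 0.2 s.
2. the tamper holds the spring plate at the bottom (26.5 mm or more), level within 0.05 rad, with at least 3 N (value of joint lift above 0.0265 m and angle between follower_top's own z axis and vertical below 0.05 rad and contact force between tamper and follower above 3 N), for 0.4 s.
At the end, for the whole second after the job is handed in: The spring plate is caught at the bottom (joint over 26.5 mm) and level within 0.05 rad; the cassette lies in the yellow tray below its rim; the tamper stands upright (within 0.05 rad) on the blue pad, within 30 mm of its middle; tamper and cassette at rest (value of joint lift above 0.0265 m and angle between each of follower_top, tamper's own z axis and vertical below 0.05 rad and x of cassette_mid in the frame of tray between -0.062 and 0.062 m and y of cassette_mid in the frame of tray between -0.072 and 0.072 m and z of cassette_mid in the frame of tray below 0.036 m and horizontal distance between tamper and pad below 0.03 m and z of tamper in the frame of pad below 0.009 m and linear speed of each of tamper, cassette below 0.02 m/s); the robot touches nothing.
It fails at once if the gel bottle is disturbed (moved 20 mm or tipped 0.2 rad) (distance of gel_bottle from where it was at the start of the episode above 0.02 m or angle between gel_bottle's own z axis and vertical above 0.2 rad).
It fails at once if the kit box is disturbed (moved 20 mm or tipped 0.2 rad) (distance of kit_box from where it was at the start of the episode above 0.02 m or angle between kit_box's own z axis and vertical above 0.2 rad).
It fails at once if the tube rack is disturbed (moved 20 mm or tipped 0.2 rad) (distance of tube_rack from where it was at the start of the episode above 0.02 m or angle between tube_rack's own z axis and vertical above 0.2 rad).
It fails at once if the tamper presses on the cassette (over 2 N) (contact force between tamper and cassette above 2 N).
It fails at once if the gripper itself pushes the spring plate home (over 3 N beyond 15 mm) (contact force between the fingers and follower above 3 N and value of joint lift above 0.015 m).
It also fails if it takes over 72 s, if anything falls off the work surface, if the arm or the gripper's body presses on something with over 40 N, if the wrist force passes 120 N, or if a joint passes its speed limit or range.

## Robot

A 6-joint arm with a two-finger parallel gripper is mounted at the origin on the work surface. World frame = base frame: x ahead of the robot, y to its left, z up, the work surface at z = 0. Lengths are in m, angles in rad, forces in N, time in s.
With the tool pointing down it reaches from about 0.425 to 1.125 m from the base axis. Payload 14.9 kg.
Tool frame: the origin (TCP) lies midway between the tips of the shut fingers; the grasp point (between the pads) lies 19 mm behind it; z points along the fingers, y is the line along which they close (so a half turn about z gives the same grasp; the last joint's range is limited). The gripper opens to 91 mm and grips with 3 to 60 N. Pads are 32 mm wide; open, the fingers measure 118 mm over their backs; the gripper's body (76 mm by 178 mm) begins 60 mm behind the grasp point.
Start: joints at [-0.033, 0.379, 1.734, -0, 1.028, -0.033], TCP at [0.7, -0, 0.214] pointing down, gripper open.
Joint ranges: [-2.77, 2.77], [-0.74, 2.19], [0, 2.66], [-1.06, 4.2], [0.31, 2.87], [-3.08, 3.08]. Speed limits (rad/s): [1.89, 1.89, 2.39, 3.14, 3.14, 3.14].

## Interface

Orientations are given as a rotation vector (axis times angle).
In Python, from station import ctrl gives the robot as it stands. The module is installed in compiled form; this text tells all that it offers.
- The arm moves only by the shell command python3 -m pendant 'ROWS' [FORCE]. ROWS is JSON, a list of rows, each an object of numbers: "tx", "ty", "tz": the shift along the tool's x, y, z each as a share of 0.08 m, from -1 to 1; "ax", "ay", "az": the turn, a rotation vector about the tool's x, y, z each as a share of pi/2 rad, from -1 to 1; "fingers": the opening, from 0 (shut) to 1 (fully open). In form: [{"tx": .., "ty": .., "tz": .., "ax": .., "ay": .., "az": .., "fingers": ..}, ...]. A call has 1 to 12 rows; each row is the pose to reach, as a shift and turn from the pose commanded when the call began, along the tool's axes at that moment; what a row does not reach only later rows make up. A row lasts 1/12 s, in which the tool goes at most 41.7 mm and 7.16 degrees, less where a joint would pass 70% of its speed; a pose out of reach is approached as far as the arm can. A call with a number of a shift or a turn outside -1 to 1 is refused whole. A call with a gripper value outside its range is refused whole. The fingers move at their own pace and stop on an object; FORCE is the grip in N (left out, the last holds). Time passes only in rows, so rows that repeat a pose let the fingers close. It gives the time, the measured TCP pose, the force, the opening and the grip force at its end, in the units of the state.
- ctrl.state(): the state, without advancing time (a new reading comes with each control period).
- ctrl.camera(name): name is "scene" or "side" or "wrist"; returns (picture, depth): 420x560x3 uint8, red, green, blue; 420x560 float32, m along the optical axis (not along the pixel's ray), 0 where there is no reading.
- ctrl.camera_info(name): a dict with "fx", "fy", "cx", "cy" (pixels), "dist_coeffs" ([k1, k2, p1, p2, k3] as OpenCV has them; the pictures are not rectified), "origin" and "rotation" of the camera in the world; the wrist camera has in their place "mount" (4x4, takes a point from camera to tool coordinates, whose origin is the TCP and whose axes are the flange's). Camera axes: x right, y down, z forward; pixel columns grow to the right and rows downward; lengths in m; the calibration is good to about 2 mm. A picture is of the moment at which its call begins: read the wrist's pose just before it. camera_info takes no time and is no camera call.
- ctrl.job_done(): hands the job in; it is judged then, once.
The state is a dict: "time": time; "joints": joint angles; "qvel": joint speeds; "tau": joint torques, N m; "tcp_pos": TCP position; "eef_rot": TCP orientation; "wrist_force": force on the tool from outside, world axes, zero at the start; "moment": the same for the moment, N m; "grip_width": finger opening in m; "finger_force": force on a finger pad.
Only numpy, scipy, OpenCV 4.12 (cv2) and the standard library are available. Lean on these libraries where they do the work, as an engineer would, in place of code of your own. Each camera call takes 0.05 s, during which the arm holds its last target. There are 200 camera calls.

## Working session

There is one attempt and no reset: what is moved stays moved. The work goes in short steps, Python scripts to look and compute and a shell command to move; the robot and the scene stay as the last step left them, time stands still between calls to the robot, and variables do not carry over. Pictures are saved under pics/ and viewed, at most 10 in all, crops included, and the job is handed in when it is done.

```bash
mkdir -p pics; cat > h.py <<'E'
import numpy as np, cv2
from station import ctrl
from scipy.spatial.transform import Rotation as R
def cam(name):
    s=ctrl.state(); i=ctrl.camera_info(name); im,d=ctrl.camera(name)
    K=np.array([[i['fx'],0,i['cx']],[0,i['fy'],i['cy']],[0,0,1]]); D=np.array(i['dist_coeffs'])
    if 'mount' in i:
        T=np.eye(4);T[:3,:3]=R.from_rotvec(s['eef_rot']).as_matrix();T[:3,3]=s['tcp_pos'];T=T@np.array(i['mount'])
        o,r=T[:3,3],T[:3,:3]
    else: o,r=np.array(i['origin']),np.array(i['rotation'])
    return dict(im=im,d=d,K=K,D=D,o=o,r=r)
def rays(c,uv):
    p=cv2.undistortPoints(np.array(uv,float).reshape(-1,1,2),c['K'],c['D']).reshape(-1,2)
    return np.c_[p,np.ones(len(p))]@c['r'].T
def plane(c,uv,z):
    v=rays(c,uv); return c['o']+v*((z-c['o'][2])/v[:,2])[:,None]
def cloud(c):
    h,w=c['d'].shape; u,v=np.meshgrid(np.arange(w),np.arange(h))
    P=c['o']+rays(c,np.c_[u.ravel(),v.ravel()])*c['d'].reshape(-1,1)
    P=P.reshape(h,w,3); P[c['d']==0]=np.nan; return P
def save(c,n,sc=1): cv2.imwrite('pics/'+n,cv2.resize(c['im'][:,:,::-1],None,fx=sc,fy=sc))
E
python3 - <<'E'
from h import *
for n in ['scene','side','wrist']:
    c=cam(n); save(c,n+'1.png',1.4); np.savez('/tmp/'+n+'.npz',**c); print(n,c['o'],c['r'].tolist(),c['K'].tolist())
print(ctrl.state())
E
```

```text
scene [0.88384227 0.50128839 0.79838032] [-0.7828326492758005, -2.6599780837331135, 0.9633062846960374] [[408.1598344966998, 0.0, 281.8721064831149], [0.0, 408.1598344966998, 203.83987203050762], [0.0, 0.0, 1.0]]
side [ 0.25854239 -0.94882988  0.67176639] [-2.0811354579531733, 0.3269534672239727, -0.16457258814262582] [[482.1473450128114, 0.0, 274.5338304576542], [0.0, 482.1473450128114, 211.2751298867291], [0.0, 0.0, 1.0]]
wrist [0.69920645 0.07579622 0.38420598] [[0.9999997309448301, 8.827327897800557e-05, -0.0007282294244714455], [-0.00011048005767457968, -0.9632862371687179, -0.26847646652079016], [-0.0007251926801228833, 0.26847647474063774, -0.9632859682391389]] [[372.7502674447612, 0.0, 274.7952210495712], [0.0, 372.7502674447612, 208.09292054052415], [0.0, 0.0, 1.0]]
{'time': 0.15, 'joints': array([-3.32949181e-02,  3.79299251e-01,  1.73463211e+00, -1.70146457e-05,
        1.02853077e+00, -3.33167698e-02]), 'qvel': array([ 0.00151954, -0.00128938, -0.00224193, -0.00040805, -0.00125038,
       -0.00093089]), 'tau': array([-6.05650021e-04, -7.64114213e+01, -4.34656477e+01,  6.51094434e-02,
        4.09642188e-02, -4.73684588e-05]), 'tcp_pos': array([6.99696642e-01, 4.04690459e-06, 2.13438336e-01]), 'eef_rot': array([-2.22096541e+00, -2.22103346e+00,  9.49573156e-04]), 'wrist_force': array([-0.17871902,  0.06037109, -0.56374922]), 'moment': array([-0.04916647,  0.05077072, -0.014134  ]), 'finger_force': 0.0, 'grip_width': 0.09069161098783543}
```

```bash
sed -i "s/np.array(i\['rotation'\])$/R.from_rotvec(i['rotation']).as_matrix()/" h.py
python3 - <<'E'
import cv2,numpy as np
a=cv2.imread('pics/scene1.png');b=cv2.imread('pics/side1.png')
E
```

```text
(no output)
```

View pics/scene1.png

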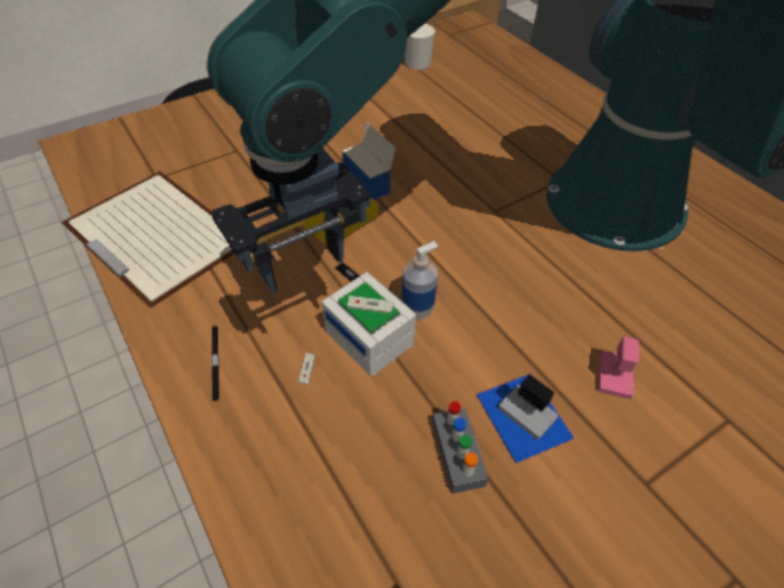

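View pics/side1.png

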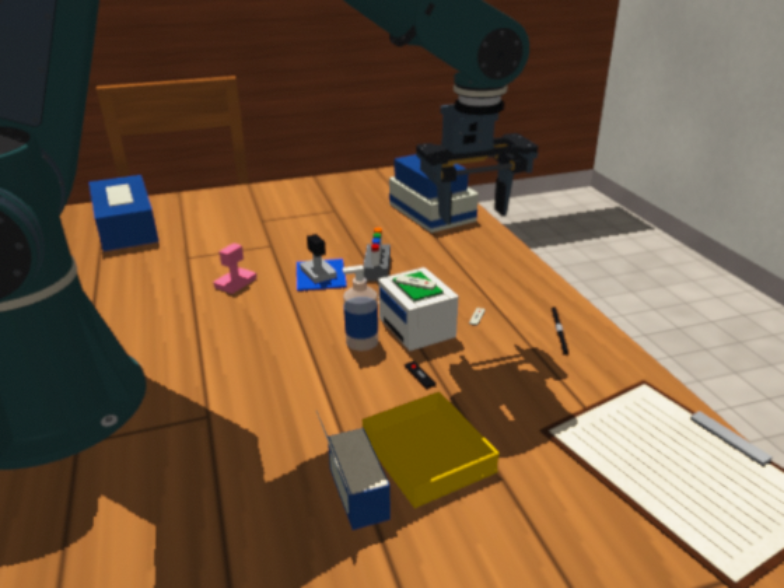

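Scene view (784-px scale): cassette-like candidates are white on the plate (370,303), a smaller white one on the table (307,368) and a black one (346,271). I choose the one on the plate. For the tamper I choose the steel/black one on the blue pad (527,405) and not the pink one (620,368). The bottle at (420,285) is right beside the dispenser, the tray is under the gripper, and the kit box is at (370,165).

```bash
python3 - <<'E'
from h import *
S=cam('scene');P=cloud(S);hsv=cv2.cvtColor(S['im'],cv2.COLOR_RGB2HSV)
Sd=cam('side');Q=cloud(Sd);hs2=cv2.cvtColor(Sd['im'],cv2.COLOR_RGB2HSV)
def rect(P,m,name):
    m=m&np.isfinite(P[:,:,0])
    n,l,st,_=cv2.connectedComponentsWithStats(m.astype(np.uint8))
    for k in range(1,n):
        if st[k,4]<60: continue
        X=P[l==k]; (c,s,a)=cv2.minAreaRect((X[:,:2]*1000).astype(np.float32))
        print(name,'px',st[k,:4],'n',st[k,4],'c',np.round(c,1),'size',np.round(s,1),'ang %.1f'%a,'z %.3f..%.3f'%tuple(np.percentile(X[:,2],[5,95])))
def rng(h,a,b): return cv2.inRange(h,a,b)>0
for P_,h,n in((P,hsv,'scene'),(Q,hs2,'side')):
    ws=(P_[:,:,0]>.4)&(P_[:,:,0]<1.2)&(abs(P_[:,:,1])<.6)
    z=P_[:,:,2]
    rect(P_,rng(h,(50,100,60),(75,255,255))&ws&(z>.05),n+' green')
    rect(P_,rng(h,(105,120,80),(125,255,255))&ws&(z<.02),n+' bluepad')
    rect(P_,rng(h,(20,120,40),(32,255,255))&ws,n+' yellow')
    rect(P_,(z>.025)&(z<.2)&ws,n+' objs')
    rect(P_,rng(h,(0,0,90),(179,60,255))&(z>.0)&(z<.035)&ws,n+' low white')
    rect(P_,rng(h,(0,0,0),(179,255,60))&(z>.065)&(z<.1)&ws,n+' dark grip')
c1=cv2.resize(S['im'][185:275,220:330],None,fx=5,fy=5,interpolation=2)
c2=cv2.resize(Sd['im'][170:260,235:345],None,fx=5,fy=5,interpolation=2)
cv2.imwrite('pics/crop.png',cv2.resize(np.vstack([c1,c2]),None,fx=.66,fy=.66)[:,:,::-1])
E
```

```text
scene green px [242 202  42  35] n 478 c [609.7  19.3] size [60.3 80. ] ang 9.9 z 0.088..0.093
scene green px [328 311   9   9] n 68 c [611.9 275.1] size [14.8 15.6] ang 68.3 z 0.067..0.073
scene bluepad px [361 269  15  10] n 63 c [457.2 219.1] size [37.8 12.2] ang 0.1 z 0.003..0.008
scene bluepad px [341 276  68  54] n 1172 c [487.7 269.9] size [119.9  99. ] ang 79.8 z 0.003..0.008
scene yellow px [246 142  25  27] n 191 c [ 546.4 -129.8] size [390.1  62. ] ang 54.5 z 0.000..0.036
scene yellow px [213 151  19  13] n 132 c [ 622.8 -137.5] size [363.3  46.3] ang 66.0 z 0.002..0.320
scene objs px [244 104  29  33] n 502 c [ 416.3 -329.5] size [ 32.5 112.4] ang 0.7 z 0.029..0.063
scene objs px [229 172  83  92] n 3723 c [568.9  11.8] size [185.3 122.8] ang 8.8 z 0.034..0.112
scene objs px [370 268  26  28] n 449 c [482.6 272. ] size [25.5 42.8] ang 10.7 z 0.034..0.086
scene objs px [309 286  40  62] n 1421 c [607.3 262.2] size [111.9  52.2] ang 69.3 z 0.027..0.072
scene low white px [ 50 125 114  90] n 5604 c [ 833.3 -418.9] size [210.3 295.3] ang 14.8 z 0.001..0.008
scene low white px
[... 1456 characters left out ...]
ide low white px [272 175   6  17] n 67 c [622.5 253.7] size [106.2  15. ] ang 72.5 z 0.027..0.031
side low white px [215 186  13  13] n 89 c [465.6 277.6] size [94.1 26.3] ang 87.8 z 0.015..0.022
side low white px [272 218  54  32] n 504 c [586.2 -13.2] size [ 74.7 142.8] ang 49.7 z 0.004..0.034
side low white px [336 221  10  11] n 60 c [726.7  13.3] size [52.7 14.9] ang 51.7 z 0.002..0.006
side low white px [394 275 166 140] n 11949 c [ 833.9 -417.2] size [213.2 291.5] ang 14.9 z 0.001..0.006
side dark grip px [282 119  25  21] n 159 c [765.1 497.8] size [  8.9 161.8] ang 10.8 z 0.077..0.099
side dark grip px [220 168  12  13] n 117 c [482.  265.1] size [23.6 44.9] ang 14.6 z 0.066..0.086
```

View pics/crop.png

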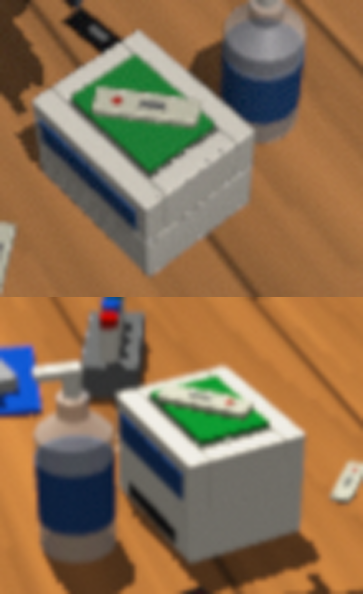

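The crop confirms the white cassette lies diagonally across the green plate, with the bottle close beside the dispenser. I'll look from above with the wrist camera.

```bash
python3 -m pendant '[{"tx":0.2,"ty":-0.9,"tz":-0.4},{"tx":0.2,"ty":-0.9,"tz":-0.4},{"tx":0.2,"ty":-0.9,"tz":-0.4},{"tx":0.2,"ty":-0.9,"tz":-0.4},{"tx":0.2,"ty":-0.9,"tz":-0.4},{"tx":0.2,"ty":-0.9,"tz":-0.4}]'
cat > look.py <<'E'
from h import *
import sys
W=cam('wrist');P=cloud(W);h=cv2.cvtColor(W['im'],cv2.COLOR_RGB2HSV);z=P[:,:,2]
save(W,sys.argv[1]+'.png',1.3)
def rect(m,name,zp=None,mn=150):
    n,l,st,_=cv2.connectedComponentsWithStats(m.astype(np.uint8))
    for k in range(1,n):
        if st[k,4]<mn: continue
        ys,xs=np.nonzero(l==k)
        X=P[l==k]; X=X[np.isfinite(X[:,0])]
        Y=X if zp is None else plane(W,np.c_[xs,ys],zp)
        c,s,a=cv2.minAreaRect((Y[:,:2]*1000).astype(np.float32))
        print(name,st[k,:4],'c',np.round(c,1),'size',np.round(s,1),'ang %.1f'%a,'z',np.round(np.percentile(X[:,2],[5,95])*1000,1) if len(X) else '')
def rng(a,b): return cv2.inRange(h,a,b)>0
E
cat > d.py <<'E'
exec(open('look.py').read())
rect(rng((50,100,40),(75,255,255))&(z>.05),'green',.091)
rect(rng((50,0,0),(75,255,255))&0>0,'')
top=(z>.078)&(z<.1); rect(top,'disp top')
g=cv2.morphologyEx((rng((50,100,40),(75,255,255))&(z>.05)).astype(np.uint8),cv2.MORPH_CLOSE,np.ones((45,45)))>0
g=cv2.erode(g.astype(np.uint8),np.ones((3,3)))>0
rect(g&rng((0,0,80),(179,70,255)),'cassette?',.097)
rect((z>.11)&(z<.2),'tall'); rect((z>.004)&(z<.04),'low')
E
python3 d.py w2
```

```text
green [117 123  91 108] c [609.7  18.6] size [56.9 80.9] ang 9.1 z [90.  92.3]
disp top [ 90  93 146 159] c [609.2  18.2] size [ 96.4 120.5] ang 8.8 z [83.8 97.4]
disp top [  0 155  78  72] c [507.1   8.4] size [49.4 56.9] ang 7.0 z [80.3 99.5]
cassette? [123 138  78  77] c [607.7  21. ] size [22.1 71. ] ang 48.1 z [92.5 98.3]
tall [  0 182  37  36] c [506.5   7.7] size [19.2 24.7] ang 0.7 z [110.8 136.5]
low [215  95  28 123] c [655.9  26.5] size [  2.6 118.1] ang 10.1 z [ 5.8 36.2]
low [279 141  44  49] c [725.5  14.7] size [53.7 15.3] ang 50.8 z [4.1 6.2]
low [ 63 146  47  59] c [518.2  12.3] size [27.5 58. ] ang 16.9 z [ 8.  38.8]
low [404 188  39  64] c [857.1 -42.9] size [70.9 11.9] ang 68.9 z [ 5.3 11.1]
low [139 350  32  28] c [ 551.3 -224.5] size [38.4 40.2] ang 2.5 z [ 4.4 34.9]$[0]: bad value
```

View pics/w2.png

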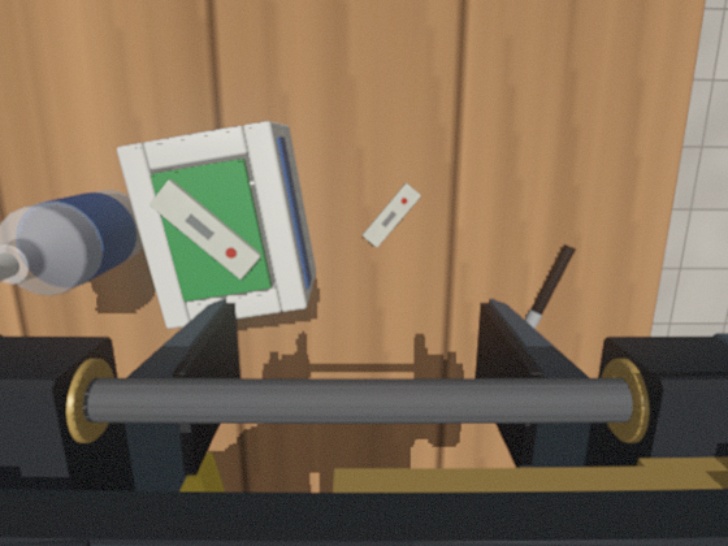

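The call was refused because every field must be given. The dispenser is at (609,18) mm with yaw 9°, and the cassette is at (608,21) mm with its short side along 48°. The bottle is on the left, at about (510,8) mm.

```bash
python3 -m pendant '[{"tx":0.26,"ty":-1,"tz":0,"ax":0,"ay":0,"az":-0.534,"fingers":0.45},{"tx":0.26,"ty":-1,"tz":0,"ax":0,"ay":0,"az":-0.534,"fingers":0.45},{"tx":0.26,"ty":-1,"tz":0,"ax":0,"ay":0,"az":-0.534,"fingers":0.45},{"tx":0.26,"ty":-1,"tz":0,"ax":0,"ay":0,"az":-0.534,"fingers":0.45},{"tx":0.26,"ty":-1,"tz":0,"ax":0,"ay":0,"az":-0.534,"fingers":0.45},{"tx":0.26,"ty":-1,"tz":0,"ax":0,"ay":0,"az":-0.534,"fingers":0.45},{"tx":0.26,"ty":-1,"tz":0,"ax":0,"ay":0,"az":-0.534,"fingers":0.45},{"tx":0.26,"ty":-1,"tz":0,"ax":0,"ay":0,"az":-0.534,"fingers":0.45}]' 10
cat > delta.py <<'E'
from h import *
# delta.py x y z [yaw of tool-y deg]: shares in tool axes (shift), az
import sys
def delta(t,yaw=None):
    s=ctrl.state(); M=R.from_rotvec(s['eef_rot']).as_matrix()
    d=M.T@(np.array(t)/1000-s['tcp_pos']); y=np.degrees(np.arctan2(M[1,1],M[0,1]))
    o='shift %s yaw_now %.2f'%(np.round(d/.08,3),y)
    if yaw is not None:
        a=(yaw-y+90)%180-90; o+=' az %.3f'%(-a/90)
    print(o,'t %.2f'%s['time'],'tcp',np.round(s['tcp_pos']*1000,1),'tilt z',np.round(M[:,2],4))
if __name__=='__main__':
    a=list(map(float,sys.argv[1:])); delta(a[:3],a[3] if len(a)>3 else None)
E
python3 d.py w3; python3 delta.py 607.7 21 140 48.1
```

```text
time: 0.97
tcp_pos: [0.62, 0.0208, 0.2139]
eef_rot: [-1.118, -2.936, 0.0]
wrist_force: [0.9, -0.1, -0.3]
grip_width: 0.042
finger_force: 0.0
green [264 138  59  91] c [618.6  44.8] size [41.1 74.6] ang 56.9 z [90.1 92.4]
green [207 158  45  78] c [602.    4.4] size [38.4 55.1] ang 8.9 z [90.1 92.3]
disp top [120  61  81  79] c [503.7   8. ] size [55.5 57.5] ang 23.7 z [83.4 99.7]
disp top [176  97 179 179] c [609.1  17.9] size [ 96.3 120.1] ang 9.0 z [83.9 97.5]
cassette? [251 146  27  88] c [606.3  20.7] size [21.1 70.5] ang 48.3 z [91.6 98.4]
tall [95 60 75 60] c [495.6  10.2] size [23.5 40.3] ang 76.7 z [113.9 149.9]
low [397   0 143  49] c [623.8 246.7] size [118.1  41.7] ang 46.3 z [11.  31.8]
low [193  72  22  59] c [516.7  23.2] size [16.7 51.8] ang 48.4 z [ 5.5 37.8]
low [121 198  50  58] c [ 565.2 -118. ] size [20.3 70.3] ang 10.3 z [4.7 7.4]
low [  0 215  83  76] c [ 507.  -248.6] size [102.8  68.1] ang 10.9 z [ 4.1 34.8]
low [ 19 325  40  44] c [ 565.8 -309.4] size [37.1 92.7] ang 10.6 z [ 4.1 35.3]
shift [ 0.116 -0.101  0.924] yaw_now 47.97 az -0.001 t 1.02 tcp [620.   20.8 213.9] tilt z [-0.  0. -1.]
```

```bash
python3 -m pendant '[{"tx":0.125,"ty":-0.113,"tz":0.3,"ax":0,"ay":0,"az":0,"fingers":0.45},{"tx":0.125,"ty":-0.113,"tz":0.7,"ax":0,"ay":0,"az":0,"fingers":0.45},{"tx":0.125,"ty":-0.113,"tz":1,"ax":0,"ay":0,"az":0,"fingers":0.45},{"tx":0.125,"ty":-0.113,"tz":1,"ax":0,"ay":0,"az":0,"fingers":0.45}]'
python3 delta.py 606.5 20.8 93.5 48.1
```

```text
time: 1.35
tcp_pos: [0.6037, 0.0207, 0.1296]
eef_rot: [-1.127, -2.926, 0.004]
wrist_force: [-0.7, -0.1, -0.8]
grip_width: 0.041
finger_force: 0.0
shift [-0.027  0.026  0.451] yaw_now 47.86 az -0.003 t 1.35 tcp [603.7  20.7 129.6] tilt z [-0.0063  0.     -1.    ]
```

```bash
python3 -m pendant '[{"tx":0,"ty":0,"tz":0.25,"ax":0,"ay":0,"az":0,"fingers":0.45},{"tx":0,"ty":0,"tz":0.5,"ax":0,"ay":0,"az":0,"fingers":0.45},{"tx":0,"ty":0,"tz":0.5,"ax":0,"ay":0,"az":0,"fingers":0.45},{"tx":0,"ty":0,"tz":0.51,"ax":0,"ay":0,"az":0,"fingers":0.1},{"tx":0,"ty":0,"tz":0.51,"ax":0,"ay":0,"az":0,"fingers":0.1},{"tx":0,"ty":0,"tz":0.51,"ax":0,"ay":0,"az":0,"fingers":0.1},{"tx":0,"ty":0,"tz":0.51,"ax":0,"ay":0,"az":0,"fingers":0.1},{"tx":0,"ty":0,"tz":0.51,"ax":0,"ay":0,"az":0,"fingers":0.1}]' 10
```

```text
time: 2.02
tcp_pos: [0.6073, 0.0208, 0.0944]
eef_rot: [1.124, 2.932, 0.001]
wrist_force: [-1.1, 0.3, 6.7]
grip_width: 0.0195
finger_force: 10.0
```

Gripped at 19.5 mm. I'll lift, then measure the tray precisely.

```bash
python3 -m pendant '[{"tx":0,"ty":0,"tz":-0.3,"ax":0,"ay":0,"az":0,"fingers":0.1},{"tx":0,"ty":0,"tz":-0.7,"ax":0,"ay":0,"az":0,"fingers":0.1},{"tx":0,"ty":0,"tz":-1,"ax":0,"ay":0,"az":0,"fingers":0.1},{"tx":0,"ty":0,"tz":-1,"ax":0,"ay":0,"az":0,"fingers":0.1}]'
cat > t.py <<'E'
from h import *
for n in('side','scene'):
    c=cam(n);P=cloud(c);h=cv2.cvtColor(c['im'],cv2.COLOR_RGB2HSV);y=cv2.inRange(h,(20,120,30),(33,255,255))>0
    for nm,m in(('tray rim',y&(P[:,:,2]>.028)&(P[:,:,2]<.04)),('floor',y&(P[:,:,2]>.001)&(P[:,:,2]<.008)),('box',(P[:,:,2]>.045)&(P[:,:,2]<.12)&(P[:,:,1]<-.15)&(P[:,:,0]<.56)&(P[:,:,0]>.33))):
        X=P[m&(P[:,:,1]>-.45)]
        if len(X)>30: print(n,nm,len(X),np.round(np.percentile(X,[1,99],axis=0)*1000), cv2.minAreaRect((X[:,:2]*1000).astype(np.float32)))
E
python3 t.py; python3 delta.py 530 -286 174 100
```

```text
time: 2.35
tcp_pos: [0.6091, 0.0208, 0.1784]
eef_rot: [1.122, 2.928, 0.004]
wrist_force: [0.4, 0.8, 0.9]
grip_width: 0.0199
finger_force: 10.0
side tray rim 794 [[ 440. -373.   28.]
 [ 589. -208.   36.]] ((514.7513427734375, -289.89727783203125), (131.95758056640625, 153.41746520996094), 10.91365909576416)
side floor 2562 [[ 455. -372.    1.]
 [ 582. -211.    8.]] ((522.5626220703125, -271.8162536621094), (152.9739532470703, 187.63839721679688), 10.566387176513672)
side box 1516 [[ 368. -385.   46.]
 [ 429. -277.  107.]] ((398.18988037109375, -330.0943298339844), (62.74418258666992, 112.77803039550781), 1.7021340131759644)
scene tray rim 215 [[ 466. -374.   28.]
 [ 592. -206.   38.]] ((516.2388916015625, -290.8555908203125), (132.05618286132812, 152.2673797607422), 10.742901802062988)
scene floor 857 [[ 464. -371.    1.]
 [ 587. -238.    8.]] ((518.27587890625, -297.8448791503906), (129.7966766357422, 136.98951721191406), 10.807663917541504)
shift [-1.847e+00 -3.495e+00  1.000e-03] yaw_now 48.05 az -0.577 t 2.45 tcp [607.   20.7 174.2] tilt z [ 0.0021 -0.     -1.    ]
```

```bash
python3 -m pendant '[{"tx":-0.53,"ty":-1,"tz":0,"ax":0,"ay":0,"az":-0.577,"fingers":0.1},{"tx":-0.53,"ty":-1,"tz":0,"ax":0,"ay":0,"az":-0.577,"fingers":0.1},{"tx":-0.53,"ty":-1,"tz":0,"ax":0,"ay":0,"az":-0.577,"fingers":0.1},{"tx":-0.53,"ty":-1,"tz":0,"ax":0,"ay":0,"az":-0.577,"fingers":0.1},{"tx":-0.53,"ty":-1,"tz":0,"ax":0,"ay":0,"az":-0.577,"fingers":0.1},{"tx":-0.53,"ty":-1,"tz":0,"ax":0,"ay":0,"az":-0.577,"fingers":0.1},{"tx":-0.53,"ty":-1,"tz":0,"ax":0,"ay":0,"az":-0.577,"fingers":0.1},{"tx":-0.53,"ty":-1,"tz":0,"ax":0,"ay":0,"az":-0.577,"fingers":0.1},{"tx":-0.53,"ty":-1,"tz":0,"ax":0,"ay":0,"az":-0.577,"fingers":0.1}]'; python3 delta.py 518 -289 60 100.5
```

```text
time: 3.2
tcp_pos: [0.5838, -0.067, 0.1718]
eef_rot: [0.277, -3.127, -0.001]
wrist_force: [-0.6, 0.7, 0.7]
grip_width: 0.0196
finger_force: 10.0
shift [ 1.295 -2.588  1.399] yaw_now 100.11 az -0.004 t 3.20 tcp [583.8 -67.  171.8] tilt z [-2.e-03  3.e-04 -1.e+00]
```

```bash
python3 -m pendant '[{"tx":0.43,"ty":-0.86,"tz":0,"ax":0,"ay":0,"az":0,"fingers":0.1},{"tx":0.43,"ty":-0.86,"tz":0,"ax":0,"ay":0,"az":0,"fingers":0.1},{"tx":0.43,"ty":-0.86,"tz":0,"ax":0,"ay":0,"az":0,"fingers":0.1}]' >/dev/null
python3 -m pendant '[{"tx":0.43,"ty":-0.86,"tz":0,"ax":0,"ay":0,"az":0,"fingers":0.1},{"tx":0.43,"ty":-0.86,"tz":0,"ax":0,"ay":0,"az":0,"fingers":0.1},{"tx":0.43,"ty":-0.86,"tz":0,"ax":0,"ay":0,"az":0,"fingers":0.1}]'>/dev/null
python3 -m pendant '[{"tx":0.43,"ty":-0.86,"tz":0,"ax":0,"ay":0,"az":0,"fingers":0.1},{"tx":0.43,"ty":-0.86,"tz":0.3,"ax":0,"ay":0,"az":0,"fingers":0.1},{"tx":0.43,"ty":-0.86,"tz":0.7,"ax":0,"ay":0,"az":0,"fingers":0.1},{"tx":0.43,"ty":-0.86,"tz":0.7,"ax":0,"ay":0,"az":0,"fingers":0.1},{"tx":0.43,"ty":-0.86,"tz":0.7,"ax":0,"ay":0,"az":0,"fingers":0.1}]'; python3 delta.py 518 -289 50 100.5
```

```text
time: 4.12
tcp_pos: [0.5175, -0.2873, 0.1156]
eef_rot: [0.27, -3.126, -0.004]
wrist_force: [-0.5, -0.4, 1.2]
grip_width: 0.0198
finger_force: 10.0
shift [-0.005 -0.025  0.82 ] yaw_now 99.88 az -0.007 t 4.12 tcp [ 517.5 -287.3  115.6] tilt z [-0.0037  0.0024 -1.    ]
```

```bash
python3 -m pendant '[{"tx":0,"ty":0,"tz":0.4,"ax":0,"ay":0,"az":0,"fingers":0.1},{"tx":0,"ty":0,"tz":0.8,"ax":0,"ay":0,"az":0,"fingers":0.1},{"tx":0,"ty":0,"tz":1,"ax":0,"ay":0,"az":0,"fingers":0.1},{"tx":0,"ty":0,"tz":1,"ax":0,"ay":0,"az":0,"fingers":0.1},{"tx":0,"ty":0,"tz":1,"ax":0,"ay":0,"az":0,"fingers":0.5},{"tx":0,"ty":0,"tz":1,"ax":0,"ay":0,"az":0,"fingers":0.5},{"tx":0,"ty":0,"tz":1,"ax":0,"ay":0,"az":0,"fingers":0.5},{"tx":0,"ty":0,"tz":1,"ax":0,"ay":0,"az":0,"fingers":0.5}]'
python3 -m pendant '[{"tx":0,"ty":0,"tz":-0.5,"ax":0,"ay":0,"az":0,"fingers":0.5},{"tx":0,"ty":0,"tz":-1,"ax":0,"ay":0,"az":0,"fingers":0.5},{"tx":0,"ty":0,"tz":-1,"ax":0,"ay":0,"az":0,"fingers":0.5},{"tx":0,"ty":0,"tz":-1,"ax":0,"ay":0,"az":0,"fingers":0.5}]'
python3 -m pendant '[{"tx":-0.1,"ty":0,"tz":-0.8,"ax":0,"ay":0,"az":0,"fingers":0.8},{"tx":-0.1,"ty":0,"tz":-1,"ax":0,"ay":0,"az":0,"fingers":0.8},{"tx":-0.1,"ty":0,"tz":-1,"ax":0,"ay":0,"az":0,"fingers":0.8}]'
python3 - <<'E'
from h import *
c=cam('side');P=cloud(c);h=cv2.cvtColor(c['im'],cv2.COLOR_RGB2HSV)
a=np.radians(10.8);q=P[:,:,:2]-np.array([.5155,-.2905]);x=q@[np.cos(a),np.sin(a)];y=q@[-np.sin(a),np.cos(a)]
m=(abs(x)<.061)&(abs(y)<.071)&(P[:,:,2]<.05)&(h[:,:,1]<90)
X=P[m];print(m.sum(),X.mean(0),x[m].min(),x[m].max(),y[m].min(),y[m].max(),np.percentile(X[:,2],[5,95]))
E
python3 delta.py 482.5 271 200 12
```

```text
time: 4.78
tcp_pos: [0.5197, -0.2886, 0.0388]
eef_rot: [-0.274, 3.128, -0.002]
wrist_force: [-0.4, -0.4, -0.7]
grip_width: 0.0432
finger_force: 0.0
time: 5.12
tcp_pos: [0.5204, -0.2892, 0.1204]
eef_rot: [-0.273, 3.125, -0.005]
wrist_force: [0.7, 0.2, -0.4]
grip_width: 0.0453
finger_force: 0.0
time: 5.37
tcp_pos: [0.5296, -0.2884, 0.2037]
eef_rot: [-0.273, 3.123, -0.007]
wrist_force: [0.7, -0.3, 1.5]
grip_width: 0.063
finger_force: 0.0
276 [ 0.5182926  -0.28903627  0.00901549] -0.030852807270017078 0.0387194882024794 -0.009766358012312137 0.013494748528113209 [0.00587974 0.01137462]
shift [-0.647  6.978 -0.015] yaw_now 99.99 az 0.978 t 5.42 tcp [ 528.4 -287.8  200.7] tilt z [ 0.0048 -0.0029 -1.    ]
```

The cassette is lying in the tray at its centre. Next I move over to the tamper.

```bash
python3 -m pendant '[{"tx":-0.1,"ty":1,"tz":-0.1,"ax":0,"ay":0,"az":0,"fingers":0.8},{"tx":-0.1,"ty":1,"tz":-0.1,"ax":0,"ay":0,"az":0,"fingers":0.8},{"tx":-0.1,"ty":1,"tz":-0.1,"ax":0,"ay":0,"az":0,"fingers":0.8}]' >/dev/null
python3 -m pendant '[{"tx":-0.1,"ty":1,"tz":-0.1,"ax":0,"ay":0,"az":0,"fingers":0.8},{"tx":-0.1,"ty":1,"tz":-0.1,"ax":0,"ay":0,"az":0,"fingers":0.8},{"tx":-0.1,"ty":1,"tz":-0.1,"ax":0,"ay":0,"az":0,"fingers":0.8}]' >/dev/null
python3 -m pendant '[{"tx":-0.1,"ty":1,"tz":0,"ax":0,"ay":0,"az":0,"fingers":0.8},{"tx":-0.1,"ty":1,"tz":0,"ax":0,"ay":0,"az":0,"fingers":0.8},{"tx":-0.1,"ty":1,"tz":0,"ax":0,"ay":0,"az":0,"fingers":0.8}]' >/dev/null
python3 -m pendant '[{"tx":-0.1,"ty":1,"tz":0,"ax":0,"ay":0,"az":0,"fingers":0.8},{"tx":-0.1,"ty":1,"tz":0,"ax":0,"ay":0,"az":0,"fingers":0.8},{"tx":-0.1,"ty":1,"tz":0,"ax":0,"ay":0,"az":0,"fingers":0.8}]' >/dev/null
python3 -m pendant '[{"tx":-0.1,"ty":1,"tz":0,"ax":0,"ay":0,"az":0,"fingers":0.8},{"tx":-0.1,"ty":1,"tz":0,"ax":0,"ay":0,"az":0,"fingers":0.8},{"tx":-0.1,"ty":1,"tz":0,"ax":0,"ay":0,"az":0,"fingers":0.8}]'
python3 delta.py 482.5 271 215 12
```

```text
time: 6.67
tcp_pos: [0.4959, 0.1177, 0.2123]
eef_rot: [0.277, -3.128, -0.001]
wrist_force: [0.9, -0.6, -0.4]
grip_width: 0.0729
finger_force: 0.0
shift [-0.172  1.916 -0.033] yaw_now 100.14 az 0.979 t 6.67 tcp [495.9 117.7 212.3] tilt z [-1.2e-03  5.0e-04 -1.0e+00]
```

```bash
python3 -m pendant '[{"tx":-0.09,"ty":0.95,"tz":-0.1,"ax":0,"ay":0,"az":0.98,"fingers":0.8},{"tx":-0.09,"ty":0.95,"tz":-0.1,"ax":0,"ay":0,"az":0.98,"fingers":0.8},{"tx":-0.09,"ty":0.95,"tz":-0.1,"ax":0,"ay":0,"az":0.98,"fingers":0.8},{"tx":-0.09,"ty":0.95,"tz":-0.1,"ax":0,"ay":0,"az":0.98,"fingers":0.8},{"tx":-0.09,"ty":0.95,"tz":-0.1,"ax":0,"ay":0,"az":0.98,"fingers":0.8},{"tx":-0.09,"ty":0.95,"tz":-0.1,"ax":0,"ay":0,"az":0.98,"fingers":0.8},{"tx":-0.09,"ty":0.95,"tz":-0.1,"ax":0,"ay":0,"az":0.98,"fingers":0.8},{"tx":-0.09,"ty":0.95,"tz":-0.1,"ax":0,"ay":0,"az":0.98,"fingers":0.8},{"tx":-0.09,"ty":0.95,"tz":-0.1,"ax":0,"ay":0,"az":0.98,"fingers":0.8},{"tx":-0.09,"ty":0.95,"tz":-0.1,"ax":0,"ay":0,"az":0.98,"fingers":0.8},{"tx":-0.09,"ty":0.95,"tz":-0.1,"ax":0,"ay":0,"az":0.98,"fingers":0.8},{"tx":-0.09,"ty":0.95,"tz":-0.1,"ax":0,"ay":0,"az":0.98,"fingers":0.8}]'
python3 -m pendant '[{"tx":0,"ty":0,"tz":0,"ax":0,"ay":0,"az":0,"fingers":0.8},{"tx":0,"ty":0,"tz":0,"ax":0,"ay":0,"az":0,"fingers":0.8},{"tx":0,"ty":0,"tz":0,"ax":0,"ay":0,"az":0,"fingers":0.8}]' >/dev/null
cat > tp.py <<'E'
exec(open('look.py').read())
s=ctrl.state()['tcp_pos']; near=(abs(P[:,:,0]-.485)<.12)&(abs(P[:,:,1]-.27)<.12)&(P[:,:,0]<.56)
rect(near&(z>.079)&(z<.095),'grip top'); rect(near&(z>.012)&(z<.028),'foot'); rect(near&rng((105,120,60),(125,255,255))&(z<.012),'pad')
rect((z>.03)&(z<.1)&(P[:,:,0]>.54)&(P[:,:,1]>.15),'rack')
E
python3 tp.py w4; python3 delta.py 482.5 271 215 12
```

```text
time: 7.67
tcp_pos: [0.4904, 0.1892, 0.2201]
eef_rot: [-1.912, -2.492, 0.002]
wrist_force: [1.0, -0.8, -0.2]
grip_width: 0.073
finger_force: 0.0
grip top [276  70  33  59] c [481.5 270.2] size [24.1 44.4] ang 12.4 z [84.  87.3]
foot [262  58  57  83] c [481.5 270.3] size [50.2 74.6] ang 12.3 z [18.7 21.3]
pad [225  23 139 153] c [486.4 269.1] size [118.4  98.1] ang 79.6 z [4.8 7.4]
rack [356  82 115 122] c [606.3 261.9] size [109.8  50. ] ang 69.2 z [30.1 72.8]
shift [1.005 0.176 0.072] yaw_now 15.57 az 0.040 t 7.97 tcp [490.5 189.8 220.8] tilt z [-5.e-04 -2.e-04 -1.e+00]
```

View pics/w4.png

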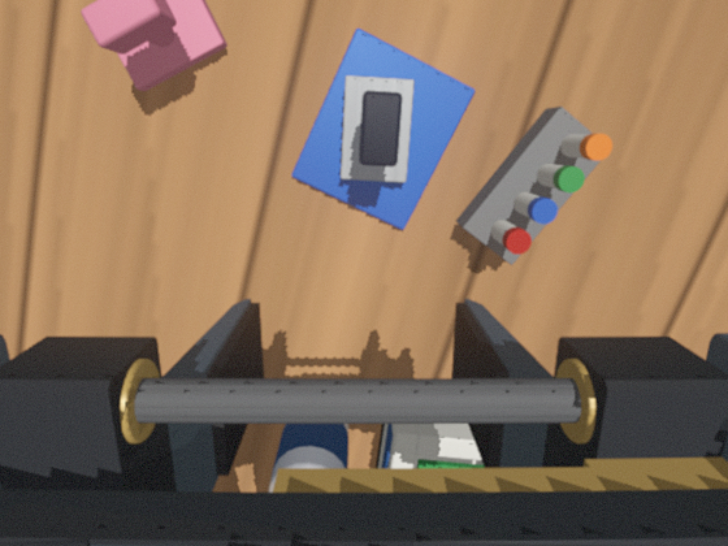

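The wrist view shows the steel tamper with black grip at (380,128) on the blue pad, the pink decoy at top left, and the rack on the right at (540,190).

```bash
python3 delta.py 481.5 270.2 150 12.4; python3 -m pendant '[{"tx":0.5,"ty":0.08,"tz":0,"ax":0,"ay":0,"az":0.035,"fingers":0.8},{"tx":0.995,"ty":0.16,"tz":0,"ax":0,"ay":0,"az":0.035,"fingers":0.8},{"tx":0.995,"ty":0.16,"tz":0.4,"ax":0,"ay":0,"az":0.035,"fingers":0.8},{"tx":0.995,"ty":0.16,"tz":0.88,"ax":0,"ay":0,"az":0.035,"fingers":0.8},{"tx":0.995,"ty":0.16,"tz":0.88,"ax":0,"ay":0,"az":0.035,"fingers":0.8},{"tx":0.995,"ty":0.16,"tz":0.88,"ax":0,"ay":0,"az":0.035,"fingers":0.8},{"tx":0.995,"ty":0.16,"tz":0.88,"ax":0,"ay":0,"az":0.035,"fingers":0.8}]';python3 delta.py 481.5 270.2 51 12.4
```

```text
shift [0.999 0.162 0.885] yaw_now 15.57 az 0.035 t 7.97 tcp [490.5 189.8 220.8] tilt z [-5.e-04 -2.e-04 -1.e+00]
time: 8.55
tcp_pos: [0.4825, 0.2703, 0.1522]
eef_rot: [1.971, 2.446, 0.001]
wrist_force: [0.4, 1.2, -0.3]
grip_width: 0.0727
finger_force: 0.0
shift [ 0.002 -0.013  1.265] yaw_now 12.26 az -0.002 t 8.55 tcp [482.5 270.3 152.2] tilt z [ 7.e-04  4.e-04 -1.e+00]
```

```bash
python3 -m pendant '[{"tx":0,"ty":0,"tz":0.4,"ax":0,"ay":0,"az":0,"fingers":0.8},{"tx":0,"ty":0,"tz":0.8,"ax":0,"ay":0,"az":0,"fingers":0.8},{"tx":0,"ty":0,"tz":0.8,"ax":0,"ay":0,"az":0,"fingers":0.8},{"tx":0,"ty":0,"tz":0.8,"ax":0,"ay":0,"az":0,"fingers":0.8}]'
python3 delta.py 481.5 270.2 51 12.4
```

```text
time: 8.88
tcp_pos: [0.4821, 0.27, 0.0878]
eef_rot: [-1.972, -2.445, 0.001]
wrist_force: [0.2, -0.1, 0.5]
grip_width: 0.0729
finger_force: 0.0
shift [ 0.004 -0.007  0.461] yaw_now 12.22 az -0.002 t 8.88 tcp [482.1 270.   87.8] tilt z [-5.e-04 -3.e-04 -1.e+00]
```

```bash
python3 -m pendant '[{"tx":0,"ty":0,"tz":0.3,"ax":0,"ay":0,"az":0,"fingers":0.8},{"tx":0,"ty":0,"tz":0.46,"ax":0,"ay":0,"az":0,"fingers":0.8},{"tx":0,"ty":0,"tz":0.46,"ax":0,"ay":0,"az":0,"fingers":0.8},{"tx":0,"ty":0,"tz":0.46,"ax":0,"ay":0,"az":0,"fingers":0.1},{"tx":0,"ty":0,"tz":0.46,"ax":0,"ay":0,"az":0,"fingers":0.1},{"tx":0,"ty":0,"tz":0.46,"ax":0,"ay":0,"az":0,"fingers":0.1},{"tx":0,"ty":0,"tz":0.46,"ax":0,"ay":0,"az":0,"fingers":0.1},{"tx":0,"ty":0,"tz":0.46,"ax":0,"ay":0,"az":0,"fingers":0.1},{"tx":0,"ty":0,"tz":0.46,"ax":0,"ay":0,"az":0,"fingers":0.1},{"tx":0,"ty":0,"tz":0.46,"ax":0,"ay":0,"az":0,"fingers":0.1}]' 50
python3 delta.py 481.5 270.2 51 12.4
```

```text
time: 9.72
tcp_pos: [0.4819, 0.2703, 0.0501]
eef_rot: [1.972, 2.445, 0.0]
wrist_force: [0.0, -0.4, -0.2]
grip_width: 0.0294
finger_force: 0.0
shift [-0.    -0.005 -0.011] yaw_now 12.22 az -0.002 t 9.72 tcp [481.9 270.3  50.1] tilt z [ 1.e-04  1.e-04 -1.e+00]
```

```bash
python3 -m pendant '[{"tx":0,"ty":0,"tz":0,"ax":0,"ay":0,"az":0,"fingers":0.1},{"tx":0,"ty":0,"tz":0,"ax":0,"ay":0,"az":0,"fingers":0.1},{"tx":0,"ty":0,"tz":0,"ax":0,"ay":0,"az":0,"fingers":0.1}]'
python3 -m pendant '[{"tx":0,"ty":0,"tz":-0.2,"ax":0,"ay":0,"az":0,"fingers":0.1},{"tx":0,"ty":0,"tz":-0.4,"ax":0,"ay":0,"az":0,"fingers":0.1},{"tx":0,"ty":0,"tz":-0.6,"ax":0,"ay":0,"az":0,"fingers":0.1},{"tx":0,"ty":0,"tz":-0.8,"ax":0,"ay":0,"az":0,"fingers":0.1},{"tx":0,"ty":0,"tz":-1,"ax":0,"ay":0,"az":0,"fingers":0.1}]'
python3 -m pendant '[{"tx":0,"ty":0,"tz":-0.4,"ax":0,"ay":0,"az":0,"fingers":0.1},{"tx":0,"ty":0,"tz":-0.8,"ax":0,"ay":0,"az":0,"fingers":0.1},{"tx":0,"ty":0,"tz":-1,"ax":0,"ay":0,"az":0,"fingers":0.1},{"tx":0,"ty":0,"tz":-1,"ax":0,"ay":0,"az":0,"fingers":0.1},{"tx":0,"ty":0,"tz":-1,"ax":0,"ay":0,"az":0,"fingers":0.1}]'
python3 delta.py 609.2 18.2 210 9
```

```text
time: 9.97
tcp_pos: [0.4818, 0.2703, 0.0499]
eef_rot: [-1.972, -2.445, 0.0]
wrist_force: [1.5, 0.6, 0.3]
grip_width: 0.0237
finger_force: 50.0
time: 10.38
tcp_pos: [0.4813, 0.27, 0.1302]
eef_rot: [-1.972, -2.445, 0.002]
wrist_force: [-0.1, -0.2, -3.7]
grip_width: 0.0239
finger_force: 50.0
time: 10.8
tcp_pos: [0.4817, 0.2702, 0.2097]
eef_rot: [1.972, 2.445, 0.001]
wrist_force: [-0.1, -0.4, -3.6]
grip_width: 0.0239
finger_force: 50.0
shift [-3.416  0.891 -0.004] yaw_now 12.22 az 0.036 t 10.80 tcp [481.7 270.2 209.7] tilt z [ 5.e-04  3.e-04 -1.e+00]
```

```bash
python3 -m pendant '[{"tx":-0.4,"ty":0.1,"tz":0,"ax":0,"ay":0,"az":0.036,"fingers":0.1},{"tx":-0.85,"ty":0.22,"tz":0,"ax":0,"ay":0,"az":0.036,"fingers":0.1},{"tx":-0.85,"ty":0.22,"tz":0,"ax":0,"ay":0,"az":0.036,"fingers":0.1}]' >/dev/null
python3 -m pendant '[{"tx":-0.4,"ty":0.1,"tz":0,"ax":0,"ay":0,"az":0,"fingers":0.1},{"tx":-0.85,"ty":0.2,"tz":0,"ax":0,"ay":0,"az":0,"fingers":0.1},{"tx":-0.85,"ty":0.2,"tz":0,"ax":0,"ay":0,"az":0,"fingers":0.1}]' >/dev/null
python3 -m pendant '[{"tx":-0.4,"ty":0.1,"tz":0,"ax":0,"ay":0,"az":0,"fingers":0.1},{"tx":-0.85,"ty":0.2,"tz":0,"ax":0,"ay":0,"az":0,"fingers":0.1},{"tx":-0.85,"ty":0.2,"tz":0,"ax":0,"ay":0,"az":0,"fingers":0.1},{"tx":-0.85,"ty":0.2,"tz":0,"ax":0,"ay":0,"az":0,"fingers":0.1},{"tx":-0.85,"ty":0.2,"tz":0,"ax":0,"ay":0,"az":0,"fingers":0.1}]' >/dev/null
python3 d.py w5; python3 delta.py 609.2 18.2 210 9
```

```text
green [320 232  32  28] c [619.5  49.6] size [26.3 23.8] ang 8.9 z [89.7 92.3]
disp top [319 206  56  55] c [627.5  58.3] size [46.6 47. ] ang 8.5 z [83.3 91.8]
disp top [158 235  63  26] c [499.2  28.2] size [49.5 15.3] ang 6.9 z [80.  99.5]
tall [230 175  90  60] c [561.3  98.3] size [50.2 32.9] ang 8.5 z [173.9 179.3]
low [152   0 116  47] c [482.  215.5] size [105.2  39.3] ang 8.4 z [4.7 7.5]
low [299   0  84  61] c [596.4 235.2] size [53.7 50.8] ang 70.2 z [15.8 31.6]
low [320 188  42   9] c [626.7  81.4] size [39.5  1.4] ang 8.0 z [ 7.7 38.6]
low [178 211  53  28] c [503.2  29.1] size [14.2 49.8] ang 86.1 z [ 5.9 38.8]
low [405 240  31  20] c [732.1  24.1] size [31.3 15.6] ang 50.3 z [4.1 5.9]
low [460 325  55  52] c [840.4 -82.3] size [86.9 10.9] ang 68.5 z [ 5.  10.9]
low [243 332  16  28] c [ 566.4 -118.3] size [17.7 38.6] ang 7.7 z [5.  7.5]
shift [-0.831  0.425 -0.02 ] yaw_now 8.99 az -0.000 t 11.77 tcp [565.3  78.5 208.5] tilt z [-2.3e-03 -1.0e-04 -1.0e+00]
```

```bash
python3 -m pendant '[{"tx":-0.4,"ty":0.2,"tz":0,"ax":0,"ay":0,"az":0,"fingers":0.1},{"tx":-0.83,"ty":0.42,"tz":0,"ax":0,"ay":0,"az":0,"fingers":0.1},{"tx":-0.83,"ty":0.42,"tz":0,"ax":0,"ay":0,"az":0,"fingers":0.1},{"tx":-0.83,"ty":0.42,"tz":0,"ax":0,"ay":0,"az":0,"fingers":0.1},{"tx":-0.83,"ty":0.42,"tz":0,"ax":0,"ay":0,"az":0,"fingers":0.1},{"tx":-0.83,"ty":0.42,"tz":0,"ax":0,"ay":0,"az":0,"fingers":0.1}]' >/dev/null
python3 delta.py 609.2 18.2 145 9
python3 - <<'E'
from h import *
# foot check: steel foot vs dispenser in both fixed views
for n in('scene','side'):
    c=cam(n);P=cloud(c)
    for nm,a,b in(('foot',.155,.185),('top',.08,.095)):
        m=(abs(P[:,:,0]-.609)<.085)&(abs(P[:,:,1]-.018)<.085)&(P[:,:,2]>a)&(P[:,:,2]<b)
        X=P[m]
        if len(X)>20:
            r=cv2.minAreaRect((X[:,:2]*1000).astype(np.float32)); print(n,nm,len(X),np.round(r[0],1),np.round(r[1],1),round(r[2],1),np.round(X[:,2].min(),3))
    if n=='side': save(dict(im=c['im'][90:260,230:370]),'s6.png',4)
E
```

```text
shift [-0.009  0.002  0.805] yaw_now 9.05 az 0.001 t 12.27 tcp [609.   18.9 209.4] tilt z [-1.e-03  1.e-04 -1.e+00]
scene foot 650 [609.6  19. ] [51.1 74.7] 8.5 0.163
scene top 1694 [591.3  15.6] [135.6 120.6] 8.6 0.08
side foot 399 [608.3  17.7] [50.8 78.2] 8.8 0.163
side top 978 [590.1  14.4] [137.7 124.4] 8.2 0.08
```

View pics/s6.png

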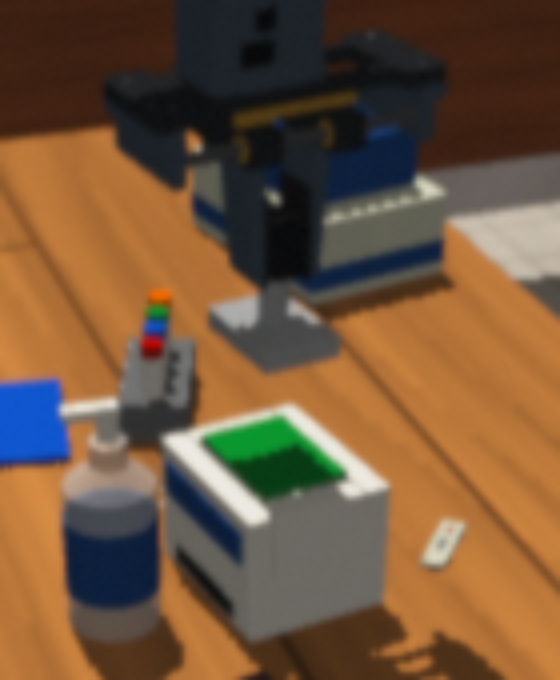

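The tamper hangs level and is centred over the empty plate. Now I descend.

```bash
python3 -m pendant '[{"tx":-0.008,"ty":0,"tz":0.3,"ax":0,"ay":0,"az":0,"fingers":0.1},{"tx":-0.008,"ty":0,"tz":0.6,"ax":0,"ay":0,"az":0,"fingers":0.1},{"tx":-0.008,"ty":0,"tz":0.8,"ax":0,"ay":0,"az":0,"fingers":0.1},{"tx":-0.008,"ty":0,"tz":0.86,"ax":0,"ay":0,"az":0,"fingers":0.1},{"tx":-0.008,"ty":0,"tz":0.86,"ax":0,"ay":0,"az":0,"fingers":0.1},{"tx":-0.008,"ty":0,"tz":0.86,"ax":0,"ay":0,"az":0,"fingers":0.1}]'; python3 delta.py 609.2 18.2 107 9
python3 -m pendant '[{"tx":0,"ty":0,"tz":0.05,"ax":0,"ay":0,"az":0,"fingers":0.1},{"tx":0,"ty":0,"tz":0.1,"ax":0,"ay":0,"az":0,"fingers":0.1},{"tx":0,"ty":0,"tz":0.15,"ax":0,"ay":0,"az":0,"fingers":0.1},{"tx":0,"ty":0,"tz":0.2,"ax":0,"ay":0,"az":0,"fingers":0.1},{"tx":0,"ty":0,"tz":0.2,"ax":0,"ay":0,"az":0,"fingers":0.1}]'; python3 delta.py 609.2 18.2 107 9; python3 -c "
from h import *;print(ctrl.state()['moment'])"
```

```text
time: 12.87
tcp_pos: [0.6102, 0.0175, 0.1419]
eef_rot: [2.04, 2.389, 0.001]
wrist_force: [1.1, -0.3, -3.1]
grip_width: 0.0236
finger_force: 50.0
shift [ 0.01  -0.011  0.436] yaw_now 9.01 az 0.000 t 12.87 tcp [610.2  17.5 141.9] tilt z [ 5.e-04  0.e+00 -1.e+00]
time: 13.28
tcp_pos: [0.611, 0.0173, 0.1267]
eef_rot: [2.04, 2.387, 0.002]
wrist_force: [-2.6, 0.1, 7.5]
grip_width: 0.0239
finger_force: 50.0
shift [ 0.015 -0.02   0.246] yaw_now 8.98 az -0.000 t 13.28 tcp [611.   17.3 126.7] tilt z [ 2.1e-03  1.0e-04 -1.0e+00]
[ 0.14871931  0.5578752  -0.01284263]
```

```bash
python3 -m pendant '[{"tx":0.01,"ty":-0.015,"tz":0.05,"ax":0,"ay":0,"az":0,"fingers":0.1},{"tx":0.01,"ty":-0.015,"tz":0.1,"ax":0,"ay":0,"az":0,"fingers":0.1},{"tx":0.01,"ty":-0.015,"tz":0.15,"ax":0,"ay":0,"az":0,"fingers":0.1},{"tx":0.01,"ty":-0.015,"tz":0.2,"ax":0,"ay":0,"az":0,"fingers":0.1},{"tx":0.01,"ty":-0.015,"tz":0.23,"ax":0,"ay":0,"az":0,"fingers":0.1},{"tx":0.01,"ty":-0.015,"tz":0.23,"ax":0,"ay":0,"az":0,"fingers":0.1}]'; python3 delta.py 609.2 18.2 107 9; python3 -c "
from h import *;print(ctrl.state()['moment'])"
```

```text
time: 13.78
tcp_pos: [0.6103, 0.0176, 0.1083]
eef_rot: [2.039, 2.386, 0.004]
wrist_force: [1.3, -0.1, -1.4]
grip_width: 0.0238
finger_force: 50.0
shift [ 0.01  -0.013  0.016] yaw_now 8.99 az -0.000 t 13.78 tcp [610.3  17.6 108.3] tilt z [ 3.9e-03 -4.0e-04 -1.0e+00]
[-0.14063873 -0.42409902  0.01623945]
```

```bash
python3 -m pendant '[{"tx":0,"ty":0,"tz":0.02,"ax":0,"ay":0,"az":0,"fingers":0.1},{"tx":0,"ty":0,"tz":0.04,"ax":0,"ay":0,"az":0,"fingers":0.1},{"tx":0,"ty":0,"tz":0.05,"ax":0,"ay":0,"az":0,"fingers":0.1},{"tx":0,"ty":0,"tz":0.05,"ax":0,"ay":0,"az":0,"fingers":0.1}]'; python3 delta.py 609.2 18.2 107 9
```

```text
time: 14.12
tcp_pos: [0.6107, 0.0176, 0.1059]
eef_rot: [2.039, 2.387, 0.003]
wrist_force: [-8.1, -3.5, 35.6]
grip_width: 0.0238
finger_force: 50.0
shift [ 0.01  -0.017 -0.013] yaw_now 8.99 az -0.000 t 14.12 tcp [610.7  17.6 105.9] tilt z [ 3.4e-03 -3.0e-04 -1.0e+00]
```

```bash
python3 -m pendant '[{"tx":0,"ty":0,"tz":-0.01,"ax":0,"ay":0,"az":0,"fingers":0.1},{"tx":0,"ty":0,"tz":-0.01,"ax":0,"ay":0,"az":0,"fingers":0.1},{"tx":0,"ty":0,"tz":-0.01,"ax":0,"ay":0,"az":0,"fingers":0.1},{"tx":0,"ty":0,"tz":-0.01,"ax":0,"ay":0,"az":0,"fingers":0.1}]'; python3 -m pendant '[{"tx":0,"ty":0,"tz":0,"ax":0,"ay":0,"az":0,"fingers":0.1},{"tx":0,"ty":0,"tz":0,"ax":0,"ay":0,"az":0,"fingers":0.1},{"tx":0,"ty":0,"tz":0,"ax":0,"ay":0,"az":0,"fingers":0.1},{"tx":0,"ty":0,"tz":0,"ax":0,"ay":0,"az":0,"fingers":0.1},{"tx":0,"ty":0,"tz":0,"ax":0,"ay":0,"az":0,"fingers":0.1},{"tx":0,"ty":0,"tz":0,"ax":0,"ay":0,"az":0,"fingers":0.1}]'; python3 delta.py 609.2 18.2 107 9
```

```text
time: 14.45
tcp_pos: [0.6105, 0.0176, 0.1062]
eef_rot: [2.039, 2.386, 0.003]
wrist_force: [-5.2, -2.1, 26.1]
grip_width: 0.024
finger_force: 50.0
time: 14.95
tcp_pos: [0.6105, 0.0176, 0.1062]
eef_rot: [2.039, 2.386, 0.003]
wrist_force: [-4.7, -3.1, 26.1]
grip_width: 0.0238
finger_force: 50.0
shift [ 0.01  -0.015 -0.01 ] yaw_now 8.99 az -0.000 t 14.95 tcp [610.5  17.6 106.2] tilt z [ 3.6e-03 -3.0e-04 -1.0e+00]
```

Held at about 29 N for more than 0.8 s. Now I lift straight up and check the plate.

```bash
python3 -m pendant '[{"tx":0,"ty":0,"tz":-0.1,"ax":0,"ay":0,"az":0,"fingers":0.1},{"tx":0,"ty":0,"tz":-0.25,"ax":0,"ay":0,"az":0,"fingers":0.1},{"tx":0,"ty":0,"tz":-0.5,"ax":0,"ay":0,"az":0,"fingers":0.1},{"tx":0,"ty":0,"tz":-0.8,"ax":0,"ay":0,"az":0,"fingers":0.1},{"tx":0,"ty":0,"tz":-1,"ax":0,"ay":0,"az":0,"fingers":0.1},{"tx":0,"ty":0,"tz":-1,"ax":0,"ay":0,"az":0,"fingers":0.1}]';python3 -m pendant '[{"tx":0,"ty":0,"tz":-0.15,"ax":0,"ay":0,"az":0,"fingers":0.1},{"tx":0,"ty":0,"tz":-0.3,"ax":0,"ay":0,"az":0,"fingers":0.1},{"tx":0,"ty":0,"tz":-0.3,"ax":0,"ay":0,"az":0,"fingers":0.1},{"tx":0,"ty":0,"tz":-0.3,"ax":0,"ay":0,"az":0,"fingers":0.1}]'
cat > plate.py <<'E'
from h import *
for n in('scene','side'):
    c=cam(n);P=cloud(c);h=cv2.cvtColor(c['im'],cv2.COLOR_RGB2HSV)
    m=(cv2.inRange(h,(50,80,30),(75,255,255))>0)&(abs(P[:,:,0]-.609)<.045)&(abs(P[:,:,1]-.018)<.055)&(P[:,:,2]>.03)
    X=P[cv2.erode(m.astype(np.uint8),np.ones((3,3)))>0]
    if len(X)<30: print(n,len(X));continue
    A=np.c_[X[:,:2]-[.609,.018],np.ones(len(X))];f=np.linalg.lstsq(A,X[:,2],rcond=None)[0];print(n,len(X),'slopes,z',np.round(f,4),np.round(np.ptp(X[:,:2],axis=0),3))
E
python3 plate.py; python3 delta.py 486.5 269.3 210 12
```

```text
time: 15.45
tcp_pos: [0.6102, 0.0179, 0.1873]
eef_rot: [2.038, 2.386, 0.005]
wrist_force: [1.1, 0.4, -3.5]
grip_width: 0.0235
finger_force: 50.0
time: 15.78
tcp_pos: [0.6087, 0.0178, 0.2077]
eef_rot: [2.04, 2.388, 0.001]
wrist_force: [-0.5, -0.3, -4.6]
grip_width: 0.0236
finger_force: 50.0
scene 417 slopes,z [0.0085 0.0033 0.0633] [0.049 0.068]
side 99 slopes,z [-0.0132  0.0083  0.0622] [0.038 0.044]
shift [ 3.343 -1.011 -0.038] yaw_now 8.98 az -0.034 t 15.88 tcp [608.2  17.8 206.8] tilt z [-0.001  0.    -1.   ]
```

The plate is caught at 63 mm and level. I'm returning to the pad.

```bash
python3 -m pendant '[{"tx":0.4,"ty":-0.12,"tz":0,"ax":0,"ay":0,"az":0,"fingers":0.1},{"tx":0.84,"ty":-0.25,"tz":0,"ax":0,"ay":0,"az":0,"fingers":0.1},{"tx":0.84,"ty":-0.25,"tz":0,"ax":0,"ay":0,"az":0,"fingers":0.1}]' >/dev/null
python3 -m pendant '[{"tx":0.4,"ty":-0.12,"tz":0,"ax":0,"ay":0,"az":0,"fingers":0.1},{"tx":0.84,"ty":-0.25,"tz":0,"ax":0,"ay":0,"az":0,"fingers":0.1},{"tx":0.84,"ty":-0.25,"tz":0,"ax":0,"ay":0,"az":0,"fingers":0.1}]' >/dev/null
python3 -m pendant '[{"tx":0.4,"ty":-0.12,"tz":0,"ax":0,"ay":0,"az":0,"fingers":0.1},{"tx":0.84,"ty":-0.25,"tz":0,"ax":0,"ay":0,"az":0,"fingers":0.1},{"tx":0.84,"ty":-0.25,"tz":0,"ax":0,"ay":0,"az":0,"fingers":0.1}]' >/dev/null
python3 -m pendant '[{"tx":0.4,"ty":-0.12,"tz":0,"ax":0,"ay":0,"az":0,"fingers":0.1},{"tx":0.82,"ty":-0.25,"tz":0,"ax":0,"ay":0,"az":0,"fingers":0.1},{"tx":0.82,"ty":-0.25,"tz":0,"ax":0,"ay":0,"az":0,"fingers":0.1},{"tx":0.82,"ty":-0.25,"tz":0,"ax":0,"ay":0,"az":0,"fingers":0.1},{"tx":0.82,"ty":-0.25,"tz":0,"ax":0,"ay":0,"az":0,"fingers":0.1}]'
python3 delta.py 486.5 269.3 51 9
python3 - <<'E'
from h import *
c=cam('scene');P=cloud(c);h=cv2.cvtColor(c['im'],cv2.COLOR_RGB2HSV)
m=(P[:,:,2]>.155)&(P[:,:,2]<.185)&(abs(P[:,:,0]-.486)<.08)&(abs(P[:,:,1]-.27)<.08);X=P[m]
print('foot',cv2.minAreaRect((X[:,:2]*1000).astype(np.float32)),np.percentile(X[:,2],[2,50,98]))
E
```

```text
time: 17.05
tcp_pos: [0.4876, 0.2691, 0.207]
eef_rot: [-2.04, -2.389, 0.001]
wrist_force: [-0.0, -0.1, -4.2]
grip_width: 0.0233
finger_force: 50.0
shift [ 0.005 -0.012  1.95 ] yaw_now 9.03 az 0.000 t 17.05 tcp [487.6 269.1 207. ] tilt z [-8.e-04 -5.e-04 -1.e+00]
foot ((488.3919372558594, 269.51605224609375), (51.30978012084961, 74.95508575439453), 9.858166694641113) [0.16440114 0.17603526 0.17897764]
```

```bash
python3 -m pendant '[{"tx":0,"ty":-0.012,"tz":0.4,"ax":0,"ay":0,"az":0,"fingers":0.1},{"tx":0,"ty":-0.012,"tz":0.8,"ax":0,"ay":0,"az":0,"fingers":0.1},{"tx":0,"ty":-0.012,"tz":1,"ax":0,"ay":0,"az":0,"fingers":0.1},{"tx":0,"ty":-0.012,"tz":1,"ax":0,"ay":0,"az":0,"fingers":0.1}]' >/dev/null
python3 -m pendant '[{"tx":0,"ty":0,"tz":0.3,"ax":0,"ay":0,"az":0,"fingers":0.1},{"tx":0,"ty":0,"tz":0.6,"ax":0,"ay":0,"az":0,"fingers":0.1},{"tx":0,"ty":0,"tz":0.8,"ax":0,"ay":0,"az":0,"fingers":0.1},{"tx":0,"ty":0,"tz":0.88,"ax":0,"ay":0,"az":0,"fingers":0.1},{"tx":0,"ty":0,"tz":0.88,"ax":0,"ay":0,"az":0,"fingers":0.1},{"tx":0,"ty":0,"tz":0.88,"ax":0,"ay":0,"az":0,"fingers":0.1}]'; python3 delta.py 486.5 269.3 50 9
```

```text
time: 17.93
tcp_pos: [0.4877, 0.2691, 0.0582]
eef_rot: [2.041, 2.388, 0.001]
wrist_force: [0.7, 1.0, -3.6]
grip_width: 0.0238
finger_force: 50.0
shift [ 0.005 -0.015  0.102] yaw_now 8.96 az -0.000 t 17.93 tcp [487.7 269.1  58.2] tilt z [ 8.e-04  4.e-04 -1.e+00]
```

```bash
python3 -m pendant '[{"tx":0,"ty":0,"tz":0.04,"ax":0,"ay":0,"az":0,"fingers":0.1},{"tx":0,"ty":0,"tz":0.07,"ax":0,"ay":0,"az":0,"fingers":0.1},{"tx":0,"ty":0,"tz":0.1,"ax":0,"ay":0,"az":0,"fingers":0.1},{"tx":0,"ty":0,"tz":0.1,"ax":0,"ay":0,"az":0,"fingers":0.1},{"tx":0,"ty":0,"tz":0.1,"ax":0,"ay":0,"az":0,"fingers":0.1}]'
```

```text
time: 18.35
tcp_pos: [0.4875, 0.2693, 0.0499]
eef_rot: [2.04, 2.388, 0.002]
wrist_force: [0.3, -2.4, 5.7]
grip_width: 0.0242
finger_force: 50.0
```

Seated on the pad. I'll release and retreat.

```bash
python3 -m pendant '[{"tx":0,"ty":0,"tz":-0.01,"ax":0,"ay":0,"az":0,"fingers":0.7},{"tx":0,"ty":0,"tz":-0.01,"ax":0,"ay":0,"az":0,"fingers":0.7},{"tx":0,"ty":0,"tz":-0.01,"ax":0,"ay":0,"az":0,"fingers":0.7},{"tx":0,"ty":0,"tz":-0.01,"ax":0,"ay":0,"az":0,"fingers":0.7},{"tx":0,"ty":0,"tz":-0.01,"ax":0,"ay":0,"az":0,"fingers":0.7},{"tx":0,"ty":0,"tz":-0.01,"ax":0,"ay":0,"az":0,"fingers":0.7},{"tx":0,"ty":0,"tz":-0.01,"ax":0,"ay":0,"az":0,"fingers":0.7},{"tx":0,"ty":0,"tz":-0.01,"ax":0,"ay":0,"az":0,"fingers":0.7}]'
python3 -m pendant '[{"tx":0,"ty":0,"tz":-0.2,"ax":0,"ay":0,"az":0,"fingers":0.7},{"tx":0,"ty":0,"tz":-0.6,"ax":0,"ay":0,"az":0,"fingers":0.7},{"tx":0,"ty":0,"tz":-1,"ax":0,"ay":0,"az":0,"fingers":0.7},{"tx":0,"ty":0,"tz":-1,"ax":0,"ay":0,"az":0,"fingers":0.7}]'
python3 -m pendant '[{"tx":0,"ty":0,"tz":-0.5,"ax":0,"ay":0,"az":0,"fingers":0.7},{"tx":0,"ty":0,"tz":-1,"ax":0,"ay":0,"az":0,"fingers":0.7},{"tx":0,"ty":0,"tz":-1,"ax":0,"ay":0,"az":0,"fingers":0.7},{"tx":0,"ty":0,"tz":-1,"ax":0,"ay":0,"az":0,"fingers":0.7}]'
python3 plate.py; python3 - <<'E'
from h import *
c=cam('scene');P=cloud(c)
for a,b in((.012,.026),(.08,.095)):
    m=(P[:,:,2]>a)&(P[:,:,2]<b)&(abs(P[:,:,0]-.486)<.06)&(abs(P[:,:,1]-.27)<.06);X=P[m]
    print(cv2.minAreaRect((X[:,:2]*1000).astype(np.float32)),np.percentile(X[:,2],[5,50,95]))
save(c,'end.png',1.4)
E
```

```text
time: 19.02
tcp_pos: [0.4869, 0.2691, 0.0499]
eef_rot: [-2.041, -2.389, 0.0]
wrist_force: [-0.6, 0.5, 0.2]
grip_width: 0.0635
finger_force: 0.0
time: 19.35
tcp_pos: [0.4895, 0.2704, 0.1352]
eef_rot: [2.039, 2.387, 0.01]
wrist_force: [1.6, 0.1, 1.8]
grip_width: 0.0637
finger_force: 0.0
time: 19.68
tcp_pos: [0.488, 0.2696, 0.212]
eef_rot: [2.04, 2.387, 0.006]
wrist_force: [-1.1, 0.5, -0.3]
grip_width: 0.0639
finger_force: 0.0
scene 433 slopes,z [0.0095 0.0027 0.0631] [0.052 0.069]
side 95 slopes,z [-0.0109 -0.0147  0.0623] [0.037 0.043]
((488.55596923828125, 270.5706481933594), (52.311500549316406, 75.00484466552734), 11.945076942443848) [0.01511907 0.01900887 0.02138884]
((487.7508850097656, 270.6178283691406), (24.955984115600586, 43.94837188720703), 8.310158729553223) [0.08142542 0.08484405 0.08733454]
```

View pics/end.png

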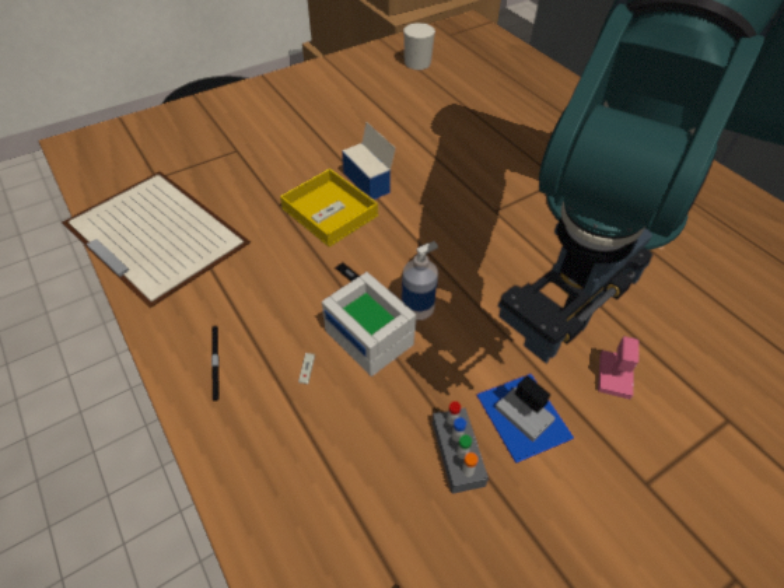

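The final view shows the cassette in the tray (328,212), the plate down in the dispenser (370,313), the tamper upright on the pad (527,405), and the bystanders unmoved.

```bash
python3 -c "
from station import ctrl;print(ctrl.job_done())"
```

```text
the job is handed in; nothing more can be done
None
```

I handed the job in at about 20 s with the cassette in the waste tray, the spring plate caught level at the bottom after a press of about 29 N held for more than half a second, the tamper upright within about 2 mm of the pad's middle, and the other things undisturbed; no verdict came back.

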